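# Wind and set the free-standing bench timer

### The job

Set the round timer on the wooden board for the next batch: wind its knob clockwise all the way to the stop, then turn it back until its white pointer line points at the small raised tab on the metal ring, and let go. The timer is light and its knob stiff, so press down on it as you turn and keep it from spinning or sliding where it stands, but with less than 2.5 kg (25 N) of push. Leave the ring's tab and everything else on the bench as they are.

Things in the scene. Friction and masses are not known exactly. Their poses are not given: they have to be found in the camera images.
- board: Flat wooden board, 300 (x) by 420 (y) mm, fixed to the bench. Origin at the centre of its underside, its top face 24 mm above the origin; it is let into the bench by an amount that differs from time to time, so its top stands 14 to 24 mm above the work surface. z up.
- timer: Free-standing grey timer: round housing, 112 mm diameter, 50 mm high, loose on the board on four small feet 34 mm from its axis; about 0.3 kg with all it carries (varies). Origin at the centre of its underside, z up; a flat metal ring and the knob sit on top, on its z axis. Its feet resist a twist of only 0.04 to 0.09 N m under its own weight, 0.30 to 0.45 N m with 15 N of push on the knob.
- timer_left (a point): Point on the timer's side wall at mid height, 56 mm from its axis towards its +y; shows whether the timer has spun or slid. Axes as the timer.
- timer_right (a point): The same on the opposite side, towards its -y.
- knob_axis (a point): Point on the knob's axis level with the housing's top, 50 mm above the timer's underside; turns with the knob. x towards the white pointer line, z up. The black knob: a round skirt, 64 mm across, with an upright grip bar along x (44 long, 16 wide, 26 mm high) on it. A tight push fit: the skirt's flat upper face lies 13 to 23 mm above this point, differing each time, unmeasured: feel for it.
- knob (a joint): Angle of the knob on the timer, rad: 0 with the pointer along the timer's +x, growing clockwise seen from above, hard stops at 0 and 2.5. Stiff: it takes about 0.20 N m to turn and stays where it is left. No spring; the knob does not slip along its shaft. Fingertips straddling the bar can stand on the skirt.
- ring_tab (a point): Top of the small dark upright tab on the metal ring, 40.5 mm from the timer's axis, just outside the knob's skirt, 61 mm above the timer's underside (2 to 12 mm lower than the skirt's upper face); the tab is 10 mm (radial) by 6 mm. x points from the timer's axis outwards through the tab.
- ring (a joint): Angle of the ring's tab on the timer, rad, counted as the knob's: the pointer points at the tab when both joints read the same. Turns easily, stays where it is left; to be left alone.
- brick: Soldering brick standing on the board, 115 x 32 x 100 mm high. Origin under its centre. Leave alone.
- sander: Black sanding block lying on the board, 70 x 45 x 28 mm. Leave alone.
- ring_blank: Small brass finger ring lying on the board, 23 mm across, 6 mm high. Leave alone.
- bangle: Steel ring of 68 mm diameter lying on the board, 8 mm high. Leave alone.
- mandrel: Ring mandrel, a black stepped rod about 380 mm long lying on the bench to the right, up to 26 mm high. Leave alone.
- dowel: Wooden rod, 170 x 24 x 24 mm, lying on the bench to the left. Leave alone.
- dish: White dish, 90 mm across, 30 mm high, on the bench to the left. Leave alone.
Mind the look-alikes: they are no part of the job. What is shaped like the timer but purple or red is not meant.

How it is judged:
By the outcome, as a careful person would: the job done as asked, in the order asked, and still so for the second after the job is handed in, with the robot touching nothing.
It also fails if it takes over 70 s, if anything falls off the work surface, if the arm or the gripper's body presses on something with over 40 N, if the wrist force passes 120 N, or if a joint passes its speed limit or range.

### The arm

A 6-joint arm with a two-finger parallel gripper is mounted at the origin on the work surface. World frame = base frame: x ahead of the robot, y to its left, z up, the work surface at z = 0. Lengths are in m, angles in degrees, forces in N, time in s.
With the tool pointing down it reaches from about 0.3 to 0.775 m from the base axis. Payload 14.6 kg.
Tool frame: the origin (TCP) lies at the very end of the fingers, on their centre line; the grasp point (between the pads) lies 19 mm behind it; x points along the fingers, z is the direction in which the jaws open and shut, and the axes are right-handed (so a half turn about x gives the same grasp; the last joint's range is limited). The gripper opens to 94 mm and grips with 3 to 60 N. Pads are 16 mm wide; open, the fingers measure 119 mm over their backs; the gripper's body (75 mm by 177 mm) begins 78 mm behind the grasp point.
Start: joints at [65.856, 17.183, 87.147, -0, 75.671, -3.816], TCP at [0.191, 0.516, 0.205] pointing down, gripper open.
Joint ranges: [-173.82, 173.82], [-45.26, 126.66], [13.44, 144.39], [-59.66, 239.66], [0, 175.72], [-146.38, 146.38]. Speed limits (degrees/s): [127.2, 127.2, 147.25, 180, 180, 180].

### API

Orientations are given as [roll, pitch, yaw] about the fixed x, y, z axes, in that order (R = Rz(yaw) Ry(pitch) Rx(roll)).
In Python, from rig import telemetry, vision, hand_in, nets gives the robot as it stands.
- The arm moves only by the tool apply_moves, never from a script. Its argument "commands" is a list of rows, each an object of numbers: "rx", "ry", "rz": the turn, a rotation vector about the tool's x, y, z in degrees; "dx", "dy", "dz": the shift along the tool's x, y, z in m; "jaw": the gripper command: -1 is fully open, 1 is shut, values between are in proportion. In form: [{"rx": .., "ry": .., "rz": .., "dx": .., "dy": .., "dz": .., "jaw": ..}, ...]. A call has 1 to 20 rows; each row shifts and turns the commanded pose from where the row before left it, along the tool's axes as they then stand; what a row does not reach is not made up. A row lasts 1/10 s, in which the tool goes at most 50 mm and 8.59 degrees, less where a joint would pass 70% of its speed; a pose out of reach is approached as far as the arm can. A call is refused whole if a number of a shift passes 0.05 or a number of a turn 8.59, either way. A call with a gripper value outside its range is refused whole. The fingers move at their own pace and stop on an object; "squeeze" is the grip in N (left out, the last holds). Time passes only in rows, so rows that do not move let the fingers close. It gives the time, the measured TCP pose, the force and the opening at its end, in the units of the state.
- telemetry.sense(): the state, without advancing time (a new reading comes with each control period).
- vision.snapshot(name): name is "side" or "top"; returns the picture (400x640x3 uint8, red, green, blue); there is no depth.
- vision.camera_params(name): a dict with "fx", "fy", "cx", "cy" (pixels), "dist" ([k1, k2, p1, p2, k3] as OpenCV has them; the pictures are not rectified), "extrinsics" (4x4, takes a point from camera to world coordinates). Camera axes: x right, y up, looking along -z (the intrinsics and any distortion apply to the point x, -y, -z); pixel columns grow to the right and rows downward; lengths in m; the calibration is good to about 2 mm. A picture is of the moment at which its call begins. camera_params takes no time and is no camera call.
- hand_in(): hands the job in, once; it reports no verdict.
Trained networks look in the newest picture that a camera, given by its name, has taken for a name from the list of things; names that differ only in an ending like _2 or _b are one class to them, and where a whole thing is asked for, a point or a joint stands for the part that bears it (a point fixed in the world has none). Each returns a list of dicts, best first, with "score" (0 to 1); they miss things now and then, are a little off and sometimes report something else, mostly with a low value. They report only what shows in the picture. A call takes as long as a camera call. They do not tell look-alikes from the thing itself.
- nets.boxes_of(camera, label): "bbox" ([centre column, centre row, width, height] in pixels, round what is visible of it).
The state is a dict: "time": time; "q": joint angles; "dq": joint speeds; "effort": joint torques, N m; "tool_pos": TCP position; "tool_rot": TCP orientation; "force": force on the tool from outside, world axes, zero at the start; "moment": the same for the moment, N m; "finger_gap": opening from 0.0 (shut) to 1.0 (fully open).
Only numpy, scipy, OpenCV 4.12 (cv2) and the standard library are available. Lean on these libraries where they do the work, as an engineer would, in place of code of your own. Each camera call takes 0.05 s, during which the arm holds its last target. There are 200 camera calls.

## Working session

There is one attempt and no reset: what is moved stays moved. The work goes in short steps, Python scripts to look and compute and a tool call to move; the robot and the scene stay as the last step left them, time stands still between calls to the robot, and variables do not carry over. Pictures are saved under pics/ and viewed, about 8 in all and at most 12, crops included, and the job is handed in when it is done.

Besides the shell and the picture viewer there is one more tool, called after "Emit:" in YAML: its name, and indented under it one key for each argument. apply_moves: Moves the arm, as the interface text tells. Its arguments: {"type":"object","properties":{"commands":{"type":"array","items":{"type":"object","properties":{"rx":{"type":"number"},"ry":{"type":"number"},"rz":{"type":"number"},"dx":{"type":"number"},"dy":{"type":"number"},"dz":{"type":"number"},"jaw":{"type":"number"}}}},"squeeze":{"type":"number"}},"required":["commands"]}

```bash
mkdir -p pics; python3 - <<'E'
from rig import telemetry, vision, nets
import cv2
for c in("top","side"):
    im=vision.snapshot(c); cv2.imwrite(f"pics/{c}0.png",im[:,:,::-1])
    p=vision.camera_params(c); print(c,p)
    for l in("timer","knob","ring_tab"):
        print(l,[(round(d["score"],2),[round(float(v),1) for v in d["bbox"]]) for d in nets.boxes_of(c,l)][:4])
print(telemetry.sense())
E
```

```text
top {'fx': 422.9239759368536, 'fy': 422.9239759368536, 'cx': 326.0860181107648, 'cy': 193.82830420114124, 'dist': array([-0.04667027,  0.        ,  0.        ,  0.        ,  0.        ]), 'extrinsics': array([[-0.00663288,  0.99324936, -0.11580892,  0.38277794],
       [-0.99991052, -0.00524242,  0.01230697,  0.03230779],
       [ 0.01161677,  0.11588019,  0.99319526,  1.3057364 ],
       [ 0.        ,  0.        ,  0.        ,  1.        ]])}
timer [(0.88, [372.5, 257.4, 41.3, 37.0]), (0.84, [235.6, 201.6, 39.9, 41.1]), (0.66, [286.9, 259.2, 39.7, 36.7]), (0.56, [334.4, 185.3, 35.1, 36.5])]
knob [(0.76, [286.9, 259.9, 22.7, 22.9]), (0.72, [337.1, 184.9, 23.5, 19.1]), (0.57, [374.0, 258.1, 18.3, 21.6]), (0.16, [335.9, 183.7, 29.9, 34.3])]
ring_tab [(0.71, [337.2, 183.1, 33.0, 29.7]), (0.7, [288.0, 262.0, 30.7, 32.0]), (0.68, [374.2, 258.9, 26.4, 30.7]), (0.58, [236.1, 202.7, 26.3, 30.2])]
side {'fx': 484.5611212739905, 'fy': 484.5611212739905, 'cx': 317.87836667324444, 'cy': 197.07854094733167, 'dist': array([0.01703697, 0.        , 0.        , 0.        , 0.        ]), 'extrinsics':
[... 633 characters left out ...]
, [237.6, 218.1, 35.4, 22.0]), (0.52, [253.1, 174.7, 25.9, 15.7])]
{'time': 0.4, 'q': array([ 6.58573170e+01,  1.71908600e+01,  8.71519571e+01,  1.04092425e-03,
        7.56702389e+01, -3.81524077e+00]), 'dq': array([ 0.13064105, -0.06426989, -0.04589358,  0.03691119,  0.00507755,
        0.02906152]), 'effort': array([-1.12979556e-04, -5.31191075e+01, -3.52609277e+01,  7.07681011e-02,
        2.18947185e-02, -7.80485402e-05]), 'tool_pos': array([0.19103455, 0.51570689, 0.20533283]), 'tool_rot': array([ 171.76787705,   89.98690504, -118.55982295]), 'force': array([ 0.44049855, -0.78212987,  0.43893995]), 'moment': array([0.00570954, 0.04593565, 0.00506329]), 'finger_gap': 1.0020938834406061}
```

```bash
python3 - <<'E'
import cv2,numpy as np
t=cv2.imread("pics/top0.png")[140:320,180:460];s=cv2.imread("pics/side0.png")[120:320,180:460]
cv2.imwrite("pics/t0.png",cv2.resize(t,None,fx=2.8,fy=2.8,interpolation=2))
cv2.imwrite("pics/s0.png",cv2.resize(s,None,fx=2.8,fy=2.8,interpolation=2))
E
```

```text
(no output)
```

View pics/t0.png

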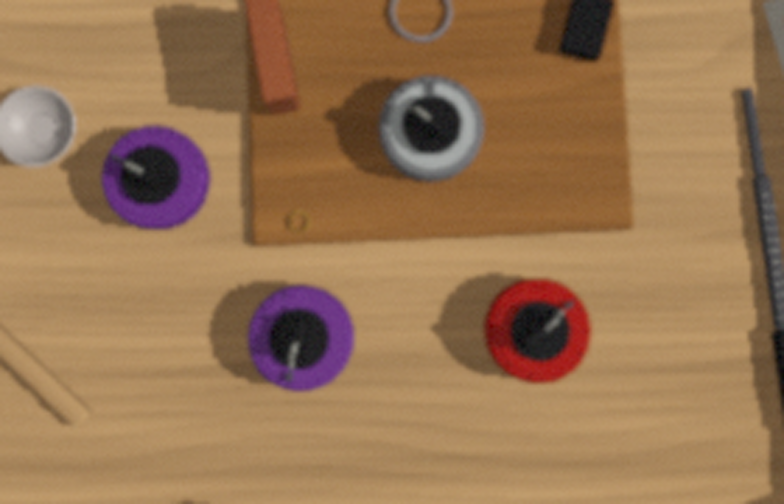

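View pics/s0.png

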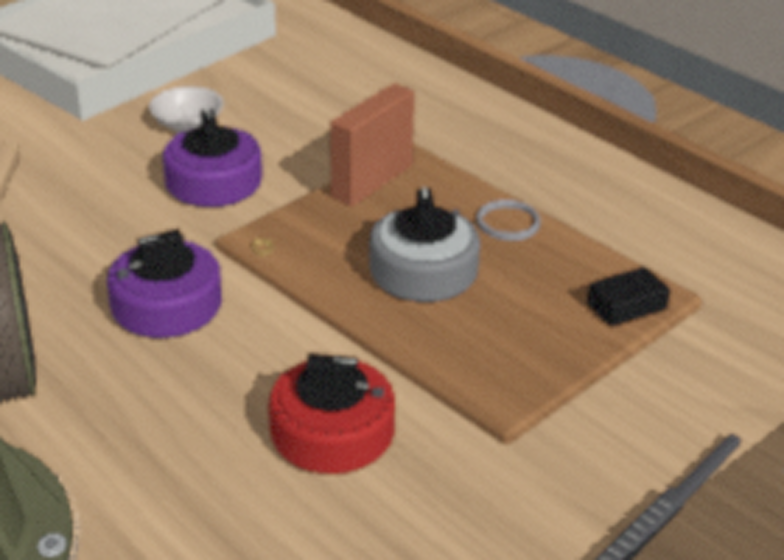

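The four look-alike timers in the top view are grey (334,185), purple (236,202), purple (287,260) and red (372,257). The grey one on the board is the one meant: its pointer is up-left and its tab looks to be near the top. I'll confirm that in a crop averaged over several frames.

```bash
python3 - <<'E'
from rig import vision
import cv2,numpy as np
o=[]
for c,(u,v) in(("top",(334,185)),("side",(331,204))):
    im=np.mean([vision.snapshot(c)[:,:,::-1].astype(float) for _ in range(8)],0)
    np.save(f"{c}0.npy",im)
    cr=im[v-25:v+25,u-25:u+25].clip(0,255).astype(np.uint8)
    o.append(cv2.resize(cr,(400,400),interpolation=cv2.INTER_CUBIC))
cv2.imwrite("pics/c0.png",cv2.convertScaleAbs(np.hstack(o),alpha=1.4))
E
```

```text
(no output)
```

View pics/c0.png

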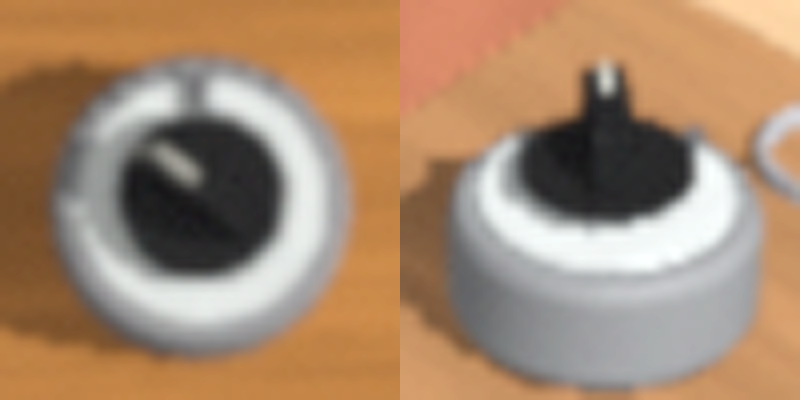

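```bash
cat > fit.py <<'E'
from rig import vision
import cv2,numpy as np
from scipy.optimize import minimize,least_squares
def proj(c,P):
    p=vision.camera_params(c);E=np.linalg.inv(p["extrinsics"])
    q=(np.atleast_2d(P)@E[:3,:3].T+E[:3,3])*[1,-1,-1]
    K=np.array([[p["fx"],0,p["cx"]],[0,p["fy"],p["cy"]],[0,0,1]])
    return cv2.projectPoints(q,np.zeros(3),np.zeros(3),K,p["dist"])[0][:,0]
SC=8
def fill(c,sets,off,n):
    m=np.zeros((n*SC,n*SC),np.uint8)
    for P in sets:
        h=cv2.convexHull((((proj(c,P)-off+.5)*SC)).astype(np.float32)).round().astype(np.int32)
        cv2.fillConvexPoly(m,h,1)
    return cv2.resize(m.astype(np.float32),(n,n),interpolation=cv2.INTER_AREA)
a=np.linspace(0,2*np.pi,60,endpoint=False)
cyl=lambda r,z0,z1:np.vstack([np.c_[r*np.cos(a),r*np.sin(a),0*a+z] for z in(z0,z1)])
def parts(v):
    x,y,zb,h,yaw=v;o=np.array([x,y,zb]);yaw=np.radians(yaw);R=np.array([[np.cos(yaw),-np.sin(yaw),0],[np.sin(yaw),np.cos(yaw),0],[0,0,1]])
    bar=np.array([[i*.022,j*.008,z] for i in(-1,1) for j in(-1,1) for z in(.05+h,.076+h)])@R.T+o
    sk=cyl(.032,.053,.05+h)+o
    return cyl(.056,.002,.05)+o,sk,bar
def data(ims,cen,n=64):
    D=[]
    for c in ims:
        off=np.array(cen[c])-n//2
        cr=ims[c][off[1]:off[1]+n,off[0]:off[0]+n]
        g=cr.max(2);sat=(cr.max(2)-cr.min(2))/np.maximum(g,1)
        D.append((c,off,n,np.clip((.30-sat)/.1+.5,0,1)*(1),np.clip((62-g)/30+.5,0,1)))
    return D
E
python3 - <<'E'
from fit import *
ims={c:np.load(c+"0.npy") for c in("top","side")}
D=data(ims,{"top":(334,185),"side":(331,204)})
out=[]
for c,off,n,S,K in D: out.append(np.hstack([S,K]))
def cost(v,show=0):
    h,s,b=parts(v);e=0;o=[]
    for c,off,n,S,K in D:
        yy,xx=np.mgrid[:n,:n];w=(np.hypot(yy-n/2,xx-n/2)<28)
        mk=fill(c,[s,b],off,n);mh=np.maximum(fill(c,[h],off,n),mk)
        S2=np.maximum(S,K)
        e1=(w*(S2-mh)**2).sum();e2=(w*(K-mk)**2).sum();e+=e1+e2
        o.append(np.hstack([S2,mh,K,mk]));
        if show: print(c,e1,e2)
    if show: cv2.imwrite("pics/f0.png",cv2.resize(np.vstack(o)*255,None,fx=3,fy=3))
    return e
best=None
for yaw in(30,50,65):
    r=minimize(cost,[.41,.02,.02,.018,yaw],method="Nelder-Mead",options=dict(initial_simplex=np.array([[.41,.02,.02,.018,yaw]]+[list(np.array([.41,.02,.02,.018,yaw])+d) for d in np.diag([.01,.01,.006,.004,10])]),xatol=1e-4,fatol=.01,maxiter=500))
    print(r.fun,r.x.round(4))
    if best is None or r.fun<best.fun:best=r
cost(best.x,1)
np.save("pose.npy",best.x)
x,y,zb,h,yaw=best.x
for nm,r,z in(("tab",.0405,.061),("ptr",.015,.076+h)):
  for ang in range(-30,70,20):
    p=[x+r*np.cos(np.radians(ang)),y+r*np.sin(np.radians(ang)),zb+z]
    print(nm,ang,[((proj(c,p)[0]-np.array(o)+.5)*8).round(0) for c,o in(("top",(309,160)),("side",(306,179)))])
E
```

```text
2815.41635252395 [4.00e-01 2.40e-02 2.24e-02 1.96e-02 3.40e+01]
2815.41635252395 [4.00e-01 2.40e-02 2.24e-02 1.96e-02 5.40e+01]
2815.41635252395 [4.00e-01 2.40e-02 2.24e-02 1.96e-02 6.90e+01]
top 1096.0897672161218 270.9664930555556
side 1220.1268630856061 228.23322916666666
tab -30 [array([180., 523.]), array([-71., 261.])]
tab -10 [array([143., 510.]), array([-85., 238.])]
tab 10 [array([104., 510.]), array([-111.,  220.])]
tab 30 [array([ 67., 524.]), array([-147.,  208.])]
tab 50 [array([ 37., 549.]), array([-187.,  205.])]
ptr -30 [array([146., 582.]), array([-148.,  183.])]
ptr -10 [array([132., 577.]), array([-154.,  175.])]
ptr 10 [array([117., 577.]), array([-163.,  168.])]
ptr 30 [array([103., 582.]), array([-177.,  164.])]
ptr 50 [array([ 92., 592.]), array([-192.,  162.])][ WARN:0@6.454] global loadsave.cpp:1063 imwrite_ Unsupported depth image for selected encoder is fallbacked to CV_8U.
```

View pics/f0.png

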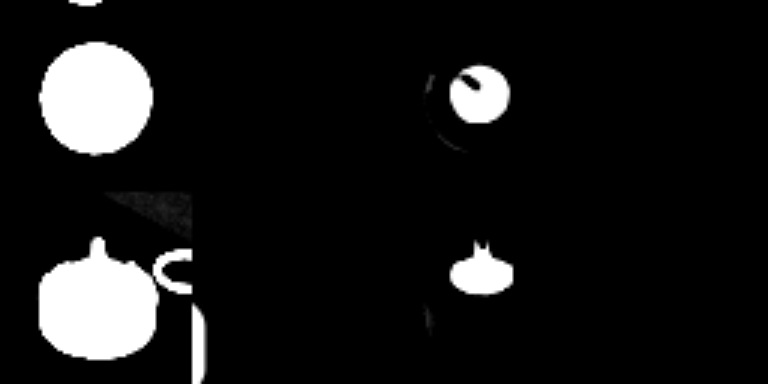

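Masks are clean: the silhouette and knob are isolated in both views. The starting guess for x was wrong, so I'll refit from a better one.

```bash
cat > run.py <<'E'
from fit import *
def fitpose(ims,cen,x0,free_h=True):
    D=data(ims,cen)
    def cost(v,show=0):
        h,s,b=parts(v);e=0
        for c,off,n,S,K in D:
            yy,xx=np.mgrid[:n,:n];w=(np.hypot(yy-n/2,xx-n/2)<28)
            mk=fill(c,[s,b],off,n);mh=np.maximum(fill(c,[h],off,n),mk)
            e1=(w*(np.maximum(S,K)-mh)**2).sum();e2=(w*(K-mk)**2).sum();e+=e1+e2
            if show: print(c,e1.round(1),e2.round(1))
        return e
    best=None
    for yaw in(x0[4]-15,x0[4],x0[4]+15):
        s=np.array(list(x0[:4])+[yaw])
        r=minimize(cost,s,method="Nelder-Mead",options=dict(initial_simplex=np.vstack([s]+[s+d for d in np.diag([.01,.01,.006,.004,10])]),xatol=1e-4,fatol=.01,maxiter=600))
        print(r.fun.round(1),r.x.round(4))
        if best is None or r.fun<best.fun:best=r
    cost(best.x,1);return best.x
E
python3 - <<'E'
from run import *
ims={c:np.load(c+"0.npy") for c in("top","side")};cen={"top":(334,185),"side":(331,204)}
v0=[.53,.01,.02,.018]
# init xy from top/side centre pixel
r=least_squares(lambda p:np.r_[proj("top",[p[0],p[1],.07])[0]-[334,185]],[.5,0]).x
v=fitpose(ims,cen,[*r,.02,.018,45]);np.save("pose.npy",v)
for c in ims: print(c,"only",end=" ");fitpose({c:ims[c]},cen,[v[0],v[1],v[2],v[3],v[4]]) 
x,y,zb,h,yaw=v
for nm,r,z in(("tab",.0405,.061),("ptr",.014,.076+h),("ptrend",.022,.076+h)):
  for ang in (-10,-5,0,5,10,15,20) if nm=="tab" else (35,40,45,50,55):
    p=[x+r*np.cos(np.radians(ang)),y+r*np.sin(np.radians(ang)),zb+z]
    print(nm,ang,[((proj(c,p)[0]-np.array(o)+.5)*8).round(0) for c,o in(("top",(309,160)),("side",(306,179)))])
E
```

```text
Traceback (most recent call last):
  File "run.py", line 15, in fitpose
    r=minimize(cost,s,method="Nelder-Mead",options=dict(initial_simplex=np.vstack([s]+[s+d for d in np.diag([.01,.01,.006,.004,10])]),xatol=1e-4,fatol=.01,maxiter=600))
  File "run.py", line 8, in cost
    mk=fill(c,[s,b],off,n);mh=np.maximum(fill(c,[h],off,n),mk)
                                         ~~~~^^^^^^^^^^^^^
  File "fit.py", line 13, in fill
    h=cv2.convexHull((((proj(c,P)-off+.5)*SC)).astype(np.float32)).round().astype(np.int32)
                        ~~~~^^^^^
  File "fit.py", line 5, in proj
    p=vision.camera_params(c);E=np.linalg.inv(p["extrinsics"])
ValueError: time passes only in moves, steps and waits
```

```bash
sed -i 's/^def proj/CP={c:vision.camera_params(c) for c in("top","side")}\ndef proj/; s/p=vision.camera_params(c);/p=CP[c];/' fit.py
cat > m1.py <<'E'
from run import *
ims={c:np.load(c+"0.npy") for c in("top","side")};cen={"top":(334,185),"side":(331,204)}
r=least_squares(lambda p:np.r_[proj("top",[p[0],p[1],.07])[0]-[334,185]],[.5,0]).x
v=fitpose(ims,cen,[*r,.02,.018,45]);np.save("pose.npy",v)
for c in ims: print(c,"only",end=" ");fitpose({c:ims[c]},cen,[v[0],v[1],v[2],v[3],v[4]]) 
x,y,zb,h,yaw=v
for nm,r,z in(("tab",.0405,.061),("ptr",.014,.076+h),("ptrend",.022,.076+h)):
  for ang in (-10,-5,0,5,10,15,20) if nm=="tab" else (35,40,45,50,55):
    p=[x+r*np.cos(np.radians(ang)),y+r*np.sin(np.radians(ang)),zb+z]
    print(nm,ang,[((proj(c,p)[0]-np.array(o)+.5)*8).round(0) for c,o in(("top",(309,160)),("side",(306,179)))])
E
python3 m1.py
```

```text
298.2 [ 5.55100e-01 -5.30000e-03  1.52000e-02  5.90000e-03  5.39836e+01]
301.9 [ 5.54900e-01 -5.20000e-03  1.52000e-02  5.80000e-03  5.94747e+01]
311.3 [ 5.55400e-01 -5.30000e-03  1.42000e-02  5.00000e-03  6.97976e+01]
top 36.9 71.6
side 140.6 49.2
top only 58.3 [ 5.616000e-01 -6.700000e-03 -2.940000e-02  3.100000e-03  1.192832e+02]
58.3 [ 5.616000e-01 -6.700000e-03 -2.940000e-02  3.100000e-03  1.342832e+02]
58.3 [ 5.616000e-01 -6.700000e-03 -2.940000e-02  3.100000e-03  1.492832e+02]
top 14.0 44.3
side only 187.1 [ 5.56400e-01 -3.40000e-03  1.25000e-02  7.60000e-03  5.14779e+01]
186.8 [ 5.56100e-01 -4.00000e-03  1.38000e-02  7.10000e-03  5.09971e+01]
187.8 [ 5.55500e-01 -4.60000e-03  1.44000e-02  6.40000e-03  5.19505e+01]
side 137.1 49.7
tab -10 [array([219.,  89.]), array([303., 127.])]
tab -5 [array([210.,  87.]), array([298., 122.])]
tab 0 [array([200.,  87.]), array([291., 118.])]
tab 5 [array([191.,  87.]), array([284., 114.])]
tab 10 [array([181.,  89.]), array([276., 110.])]
tab 15 [array([172.,  91.]), array([268., 107.])]
tab 20 [array([163.,  94.]), array([259., 104.])]
ptr 35 [array([180., 156.]), array([218.,  88.])]
ptr 40 [array([178., 159.]), array([215.,  88.])]
ptr 45 [array([175., 161.]), array([211.,  88.])]
ptr 50 [array([173., 163.]), array([208.,  88.])]
ptr 55 [array([171., 166.]), array([204.,  88.])]
ptrend 35 [array([167., 139.]), array([223.,  77.])]
ptrend 40 [array([163., 142.]), array([217.,  76.])]
ptrend 45 [array([159., 145.]), array([212.,  76.])]
ptrend 50 [array([156., 149.]), array([207.,  75.])]
ptrend 55 [array([153., 153.]), array([201.,  76.])]
```

```bash
python3 - <<'E'
s=open("fit.py").read()
s=s.replace("x,y,zb,h,yaw=v;","x,y,zb,h,yaw,T=v;").replace("cyl(.032,.053,.05+h)","cyl(.032,.05+h-T,.05+h)")
s=s.replace("np.clip((62-g)/30+.5,0,1)))","cv2.morphologyEx(np.clip((62-g)/30+.5,0,1),cv2.MORPH_CLOSE,np.ones((5,5)))))")
open("fit.py","w").write(s)
r=open("run.py").read()
r=r.replace("h,s,b=parts(v);e=0","h,s,b=parts(v);e=1e7*(max(0,.013-v[3])**2+max(0,v[3]-.023)**2+max(0,.003-v[5])**2+max(0,v[5]-v[3])**2)+1e7*(max(0,.014-v[2])**2+max(0,v[2]-.024)**2)")
r=r.replace("+[yaw])","+[yaw,.01])").replace(".004,10])",".004,10,.004])")
open("run.py","w").write(r)
m=open("m1.py").read().replace("x,y,zb,h,yaw=v","x,y,zb,h,yaw,T=v").replace("for c in ims","for c in []")
open("m1.py","w").write(m)
E
python3 m1.py
```

```text
264.6 [ 5.5450e-01 -5.3000e-03  1.3800e-02  1.3000e-02  5.3852e+01  2.8000e-03]
264.9 [ 5.54700e-01 -6.10000e-03  1.37000e-02  1.27000e-02  5.52396e+01
  2.90000e-03]
303.5 [ 5.54900e-01 -5.60000e-03  1.37000e-02  1.28000e-02  9.43239e+01
  2.90000e-03]
top 35.4 56.0
side 136.6 35.6
tab -10 [array([219.,  91.]), array([302., 131.])]
tab -5 [array([210.,  90.]), array([296., 126.])]
tab 0 [array([200.,  89.]), array([290., 122.])]
tab 5 [array([190.,  90.]), array([282., 118.])]
tab 10 [array([181.,  91.]), array([275., 114.])]
tab 15 [array([172.,  93.]), array([266., 111.])]
tab 20 [array([162.,  96.]), array([258., 108.])]
ptr 35 [array([181., 156.]), array([217.,  75.])]
ptr 40 [array([178., 158.]), array([214.,  75.])]
ptr 45 [array([175., 160.]), array([211.,  75.])]
ptr 50 [array([173., 163.]), array([207.,  75.])]
ptr 55 [array([171., 165.]), array([204.,  75.])]
ptrend 35 [array([168., 138.]), array([222.,  63.])]
ptrend 40 [array([163., 141.]), array([217.,  63.])]
ptrend 45 [array([160., 145.]), array([211.,  63.])]
ptrend 50 [array([156., 148.]), array([206.,  62.])]
ptrend 55 [array([153., 153.]), array([200.,  63.])]
```

```bash
cat > st.py <<'E'
from rig import telemetry
import numpy as np
from scipy.spatial.transform import Rotation as Ro
s=telemetry.sense();R=Ro.from_euler("xyz",s["tool_rot"],degrees=True).as_matrix()
def show(t=None):
    print("t",round(s["time"],2),"pos",s["tool_pos"].round(4),"jaw yaw",np.degrees(np.arctan2(R[1,2],R[0,2])).round(2),"x axis",R[:,0].round(3),"q",s["q"].round(1),"F",s["force"].round(2),"M",s["moment"].round(3),"gap",round(s["finger_gap"],3))
    if t is not None: print("tool delta",((np.array(t)-s["tool_pos"])@R).round(4))
E
python3 -c "
from st import *
print(R.round(3));show([.5545,-.0055,.16])"
```

```text
[[-0.    -0.938  0.347]
 [-0.     0.347  0.938]
 [-1.     0.    -0.   ]]
t 1.2 pos [0.1911 0.5157 0.2054] jaw yaw 69.67 x axis [-0. -0. -1.] q [65.9 17.2 87.1  0.  75.7 -3.8] F [ 0.09 -1.03 -0.09] M [ 0.025  0.007 -0.002] gap 1.001
tool delta [ 0.0454 -0.5219 -0.3625]
```

Emit:
apply_moves:
  commands:
    - {"dy":-0.0348,"dz":-0.0242,"jaw":0.36}
    - {"dy":-0.0348,"dz":-0.0242,"jaw":0.36}
    - {"dy":-0.0348,"dz":-0.0242,"jaw":0.36}
    - {"dy":-0.0348,"dz":-0.0242,"jaw":0.36}
    - {"dy":-0.0348,"dz":-0.0242,"jaw":0.36}
    - {"dy":-0.0348,"dz":-0.0242,"jaw":0.36}
    - {"dy":-0.0348,"dz":-0.0242,"jaw":0.36}
    - {"dy":-0.0348,"dz":-0.0242,"jaw":0.36}
    - {"dy":-0.0348,"dz":-0.0242,"jaw":0.36}
    - {"dy":-0.0348,"dz":-0.0242,"jaw":0.36}
    - {"dy":-0.0348,"dz":-0.0242,"jaw":0.36}
    - {"dy":-0.0348,"dz":-0.0242,"jaw":0.36}
    - {"dy":-0.0348,"dz":-0.0242,"jaw":0.36}
    - {"dy":-0.0348,"dz":-0.0242,"jaw":0.36}
    - {"dy":-0.0348,"dz":-0.0242,"jaw":0.36}
  squeeze: 3

```text
$.commands[0]: bad value
```

Emit:
apply_moves:
  commands:
    - {"rx":-8,"jaw":0.36}
    - {"rx":-8,"jaw":0.36}
    - {"rx":-8,"jaw":0.36}
    - {"rx":-8,"jaw":0.36}
    - {"rx":-8,"jaw":0.36}
    - {"rx":-8,"jaw":0.36}
    - {"rx":-8,"jaw":0.36}
    - {"rx":-8,"jaw":0.36}
    - {"rx":-8,"jaw":0.36}
    - {"jaw":0.36}
    - {"jaw":0.36}

```text
$.commands[0]: bad value
```

```bash
python3 -c "
from st import *
show([.5545,-.0055,.14])
from rig import vision
import cv2,numpy as np
o=[]
for c,(u,v) in(('top',(334,180)),('side',(331,190))):
    im=vision.snapshot(c)[:,:,::-1]
    o.append(cv2.resize(im[v-35:v+35,u-35:u+35],(400,400),interpolation=cv2.INTER_CUBIC))
cv2.imwrite('pics/c1.png',np.hstack(o))"
```

```text
t 1.2 pos [0.1911 0.5157 0.2054] jaw yaw 69.67 x axis [-0. -0. -1.] q [65.9 17.2 87.1  0.  75.7 -3.8] F [ 0.09 -1.03 -0.09] M [ 0.025  0.007 -0.002] gap 1.001
tool delta [ 0.0654 -0.5219 -0.3625]
```

View pics/c1.png

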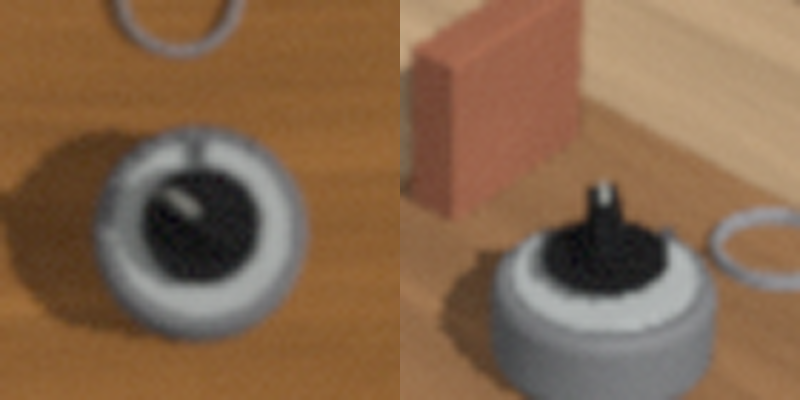

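The arm didn't move: the rows apparently need every field. The picture only shows the unmoved timer.

Emit:
apply_moves:
  commands:
    - {"rx":0,"ry":0,"rz":0,"dx":0,"dy":-0.0348,"dz":-0.0242,"jaw":0.36}
    - {"rx":0,"ry":0,"rz":0,"dx":0,"dy":-0.0348,"dz":-0.0242,"jaw":0.36}
    - {"rx":0,"ry":0,"rz":0,"dx":0,"dy":-0.0348,"dz":-0.0242,"jaw":0.36}
    - {"rx":0,"ry":0,"rz":0,"dx":0,"dy":-0.0348,"dz":-0.0242,"jaw":0.36}
    - {"rx":0,"ry":0,"rz":0,"dx":0,"dy":-0.0348,"dz":-0.0242,"jaw":0.36}
    - {"rx":0,"ry":0,"rz":0,"dx":0,"dy":-0.0348,"dz":-0.0242,"jaw":0.36}
    - {"rx":0,"ry":0,"rz":0,"dx":0,"dy":-0.0348,"dz":-0.0242,"jaw":0.36}
    - {"rx":0,"ry":0,"rz":0,"dx":0,"dy":-0.0348,"dz":-0.0242,"jaw":0.36}
    - {"rx":0,"ry":0,"rz":0,"dx":0,"dy":-0.0348,"dz":-0.0242,"jaw":0.36}
    - {"rx":0,"ry":0,"rz":0,"dx":0,"dy":-0.0348,"dz":-0.0242,"jaw":0.36}
    - {"rx":0,"ry":0,"rz":0,"dx":0,"dy":-0.0348,"dz":-0.0242,"jaw":0.36}
    - {"rx":0,"ry":0,"rz":0,"dx":0,"dy":-0.0348,"dz":-0.0242,"jaw":0.36}
    - {"rx":0,"ry":0,"rz":0,"dx":0,"dy":-0.0348,"dz":-0.0242,"jaw":0.36}
    - {"rx":0,"ry":0,"rz":0,"dx":0,"dy":-0.0348,"dz":-0.0242,"jaw":0.36}
    - {"rx":0,"ry":0,"rz":0,"dx":0,"dy":-0.0348,"dz":-0.0242,"jaw":0.36}
  squeeze: 3

```text
time: 2.8
tool_pos: [0.5552, -0.0077, 0.2055]
tool_rot: [-57.1, 90.0, 12.6]
force: [-0.3, 1.0, 0.9]
finger_gap: 0.316
```

Emit:
apply_moves:
  commands:
    - {"rx":-8,"ry":0,"rz":0,"dx":0,"dy":0,"dz":0,"jaw":0.36}
    - {"rx":-8,"ry":0,"rz":0,"dx":0,"dy":0,"dz":0,"jaw":0.36}
    - {"rx":-8,"ry":0,"rz":0,"dx":0,"dy":0,"dz":0,"jaw":0.36}
    - {"rx":-8,"ry":0,"rz":0,"dx":0,"dy":0,"dz":0,"jaw":0.36}
    - {"rx":-8,"ry":0,"rz":0,"dx":0,"dy":0,"dz":0,"jaw":0.36}
    - {"rx":-8,"ry":0,"rz":0,"dx":0,"dy":0,"dz":0,"jaw":0.36}
    - {"rx":-8,"ry":0,"rz":0,"dx":0,"dy":0,"dz":0,"jaw":0.36}
    - {"rx":-8,"ry":0,"rz":0,"dx":0,"dy":0,"dz":0,"jaw":0.36}
    - {"rx":-8,"ry":0,"rz":0,"dx":0,"dy":0,"dz":0,"jaw":0.36}
    - {"rx":0,"ry":0,"rz":0,"dx":0,"dy":0,"dz":0,"jaw":0.36}
    - {"rx":0,"ry":0,"rz":0,"dx":0,"dy":0,"dz":0,"jaw":0.36}

```text
time: 3.9
tool_pos: [0.5544, -0.006, 0.2054]
tool_rot: [73.7, 90.0, -144.6]
force: [0.9, -0.7, 0.1]
finger_gap: 0.321
```

```bash
python3 -c "
from st import *
show([.5545,-.0055,.14])
from rig import vision
import cv2,numpy as np
o=[]
for c,(u,v) in(('top',(334,180)),('side',(331,190))):
    im=vision.snapshot(c)[:,:,::-1]
    o.append(cv2.resize(im[v-35:v+35,u-35:u+35],(400,400),interpolation=cv2.INTER_CUBIC))
cv2.imwrite('pics/c2.png',np.hstack(o))"
```

```text
t 3.9 pos [ 0.5544 -0.006   0.2054] jaw yaw 141.67 x axis [-0. -0. -1.] q [  -4.4   17.8   86.4   -0.    75.8 -146.1] F [ 0.91 -0.67  0.09] M [0.051 0.073 0.038] gap 0.321
tool delta [ 0.0654 -0.0004  0.0003]
```

View pics/c2.png

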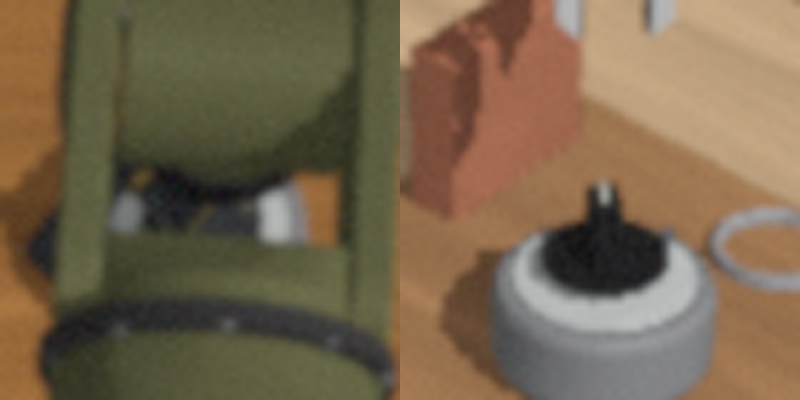

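Emit:
apply_moves:
  commands:
    - {"rx":2,"ry":0,"rz":0,"dx":0.025,"dy":0,"dz":0,"jaw":0.36}
    - {"rx":0,"ry":0,"rz":0,"dx":0.025,"dy":0,"dz":0,"jaw":0.36}
    - {"rx":0,"ry":0,"rz":0,"dx":0.025,"dy":0,"dz":0,"jaw":0.36}
    - {"rx":0,"ry":0,"rz":0,"dx":0,"dy":0,"dz":0,"jaw":0.36}
    - {"rx":0,"ry":0,"rz":0,"dx":0,"dy":0,"dz":0,"jaw":0.36}

```text
time: 4.5
tool_pos: [0.5547, -0.006, 0.1311]
tool_rot: [-136.3, 90.0, 3.4]
force: [-0.3, 0.1, 0.3]
finger_gap: 0.32
```

```bash
python3 -c "
from st import *
show([.5545,-.0055,.14])
from fit import *
im=np.mean([vision.snapshot('side')[:,:,::-1].astype(float) for _ in range(5)],0)
u,v=331,190
cv2.imwrite('pics/c3.png',cv2.resize(im[v-25:v+25,u-25:u+25].clip(0,255).astype(np.uint8),(600,600),interpolation=cv2.INTER_CUBIC))
pr=lambda P:((proj('side',P)-[u-25,v-25]+.5)*12).round(1)
print('tcp & +-15mm jaw',pr(s['tool_pos']+np.outer([0,.015,-.015,.0275,-.0275],R[:,2])))
p=np.load('pose.npy');print('barend top, centre',pr(p[:3]+np.array([[.022*np.cos(.925),.022*np.sin(.925),.089],[0,0,.089],[0,0,.063]])))
"
```

```text
t 4.5 pos [ 0.5547 -0.006   0.1311] jaw yaw 139.68 x axis [ 0.  0. -1.] q [  -4.4   21.9   91.2    0.    66.9 -144.1] F [-0.33  0.14  0.3 ] M [0.055 0.02  0.018] gap 0.32
tool delta [-0.0089 -0.0003  0.0005]
tcp & +-15mm jaw [[320.3 210. ]
 [254.9 210.2]
 [385.7 209.8]
 [200.4 210.4]
 [440.1 209.7]]
barend top, centre [[303.8 261.6]
 [314.  312.5]
 [310.8 405.6]]
```

View pics/c3.png

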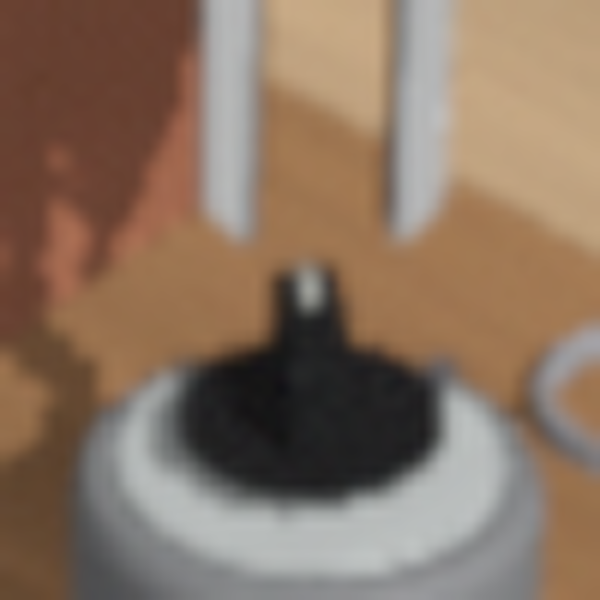

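Emit:
apply_moves:
  commands:
    - {"rx":0,"ry":0,"rz":0,"dx":0.012,"dy":0,"dz":0.001,"jaw":0.36}
    - {"rx":0,"ry":0,"rz":0,"dx":0.012,"dy":0,"dz":0,"jaw":0.36}
    - {"rx":0,"ry":0,"rz":0,"dx":0.01,"dy":0,"dz":0,"jaw":0.36}
    - {"rx":0,"ry":0,"rz":0,"dx":0.006,"dy":0,"dz":0,"jaw":0.36}
    - {"rx":0,"ry":0,"rz":0,"dx":0.003,"dy":0,"dz":0,"jaw":0.36}
    - {"rx":0,"ry":0,"rz":0,"dx":0,"dy":0,"dz":0,"jaw":0.36}

```text
time: 5.35
tool_pos: [0.5536, -0.0054, 0.087]
tool_rot: [38.1, 90.0, 177.8]
force: [-0.3, 0.2, 0.7]
finger_gap: 0.321
```

Emit:
apply_moves:
  commands:
    - {"rx":0,"ry":0,"rz":0,"dx":0.001,"dy":0,"dz":0,"jaw":0.36}
    - {"rx":0,"ry":0,"rz":0,"dx":0.001,"dy":0,"dz":0,"jaw":0.36}
    - {"rx":0,"ry":0,"rz":0,"dx":0,"dy":0,"dz":0,"jaw":0.36}

```text
time: 5.65
tool_pos: [0.5538, -0.0054, 0.0856]
tool_rot: [-147.2, 90.0, -7.5]
force: [0.7, -0.8, -0.6]
finger_gap: 0.317
```

Emit:
apply_moves:
  commands:
    - {"rx":0,"ry":0,"rz":0,"dx":0.001,"dy":0,"dz":0,"jaw":0.36}
    - {"rx":0,"ry":0,"rz":0,"dx":0.001,"dy":0,"dz":0,"jaw":0.36}
    - {"rx":0,"ry":0,"rz":0,"dx":0,"dy":0,"dz":0,"jaw":0.36}

```text
time: 5.95
tool_pos: [0.5536, -0.0054, 0.0833]
tool_rot: [25.8, 90.0, 165.5]
force: [0.3, 0.1, 0.5]
finger_gap: 0.318
```

Emit:
apply_moves:
  commands:
    - {"rx":0,"ry":0,"rz":0,"dx":0.001,"dy":0,"dz":0,"jaw":0.36}
    - {"rx":0,"ry":0,"rz":0,"dx":0.001,"dy":0,"dz":0,"jaw":0.36}
    - {"rx":0,"ry":0,"rz":0,"dx":0,"dy":0,"dz":0,"jaw":0.36}

```text
time: 6.25
tool_pos: [0.5536, -0.0054, 0.0813]
tool_rot: [33.2, 90.0, 172.8]
force: [0.3, 0.9, 0.5]
finger_gap: 0.322
```

Emit:
apply_moves:
  commands:
    - {"rx":0,"ry":0,"rz":0,"dx":0.001,"dy":0,"dz":0,"jaw":0.36}
    - {"rx":0,"ry":0,"rz":0,"dx":0,"dy":0,"dz":0,"jaw":0.36}

```text
time: 6.45
tool_pos: [0.5538, -0.0054, 0.0806]
tool_rot: [-141.9, 90.0, -2.2]
force: [-0.4, 0.8, 2.8]
finger_gap: 0.32
```

Emit:
apply_moves:
  commands:
    - {"rx":0,"ry":0,"rz":0,"dx":0.001,"dy":0,"dz":0,"jaw":0.36}
    - {"rx":0,"ry":0,"rz":0,"dx":0,"dy":0,"dz":0,"jaw":0.36}

```text
time: 6.65
tool_pos: [0.5539, -0.0053, 0.0805]
tool_rot: [-141.4, 90.0, -1.7]
force: [-4.6, 0.4, 11.5]
finger_gap: 0.319
```

Emit:
apply_moves:
  commands:
    - {"rx":0,"ry":0,"rz":0,"dx":0.0003,"dy":0.0003,"dz":0.0003,"jaw":0.36}
    - {"rx":0,"ry":0,"rz":0,"dx":0,"dy":0,"dz":0,"jaw":0.36}

```text
time: 6.85
tool_pos: [0.5539, -0.0053, 0.0805]
tool_rot: [-140.2, 89.9, -0.5]
force: [-3.5, 0.0, 13.6]
finger_gap: 0.32
```

Emit:
apply_moves:
  commands:
    - {"rx":0,"ry":0,"rz":0,"dx":0,"dy":0,"dz":0,"jaw":0.5}
    - {"rx":0,"ry":0,"rz":0,"dx":0,"dy":0,"dz":0,"jaw":0.56}
    - {"rx":0,"ry":0,"rz":0,"dx":0,"dy":0,"dz":0,"jaw":0.58}
    - {"rx":0,"ry":0,"rz":0,"dx":0,"dy":0,"dz":0,"jaw":0.58}

```text
time: 7.25
tool_pos: [0.5539, -0.0053, 0.0805]
tool_rot: [-140.4, 89.9, -0.7]
force: [-3.5, 1.2, 13.3]
finger_gap: 0.323
```

```bash
python3 -c "
from st import *
show()"
```

```text
t 7.25 pos [ 0.5539 -0.0053  0.0805] jaw yaw 139.68 x axis [ 0.002 -0.    -1.   ] q [  -4.3   25.3   93.9    0.    60.7 -144. ] F [-3.53  1.23 13.35] M [0.268 0.735 0.023] gap 0.323
```

Emit:
apply_moves:
  commands:
    - {"rx":0,"ry":0,"rz":0,"dx":0,"dy":0,"dz":0,"jaw":0.58}
    - {"rx":0,"ry":0,"rz":0,"dx":0,"dy":0,"dz":0,"jaw":0.58}
    - {"rx":0,"ry":0,"rz":0,"dx":0,"dy":0,"dz":0,"jaw":0.58}
  squeeze: 8

```text
time: 7.55
tool_pos: [0.554, -0.0053, 0.0805]
tool_rot: [-137.6, 89.9, 2.0]
force: [-1.4, 0.9, 12.2]
finger_gap: 0.212
```

Emit:
apply_moves:
  commands:
    - {"rx":0,"ry":0,"rz":0,"dx":0,"dy":0,"dz":0,"jaw":0.7}
    - {"rx":0,"ry":0,"rz":0,"dx":0,"dy":0,"dz":0,"jaw":0.7}
    - {"rx":0,"ry":0,"rz":0,"dx":0,"dy":0,"dz":0,"jaw":0.7}

```text
time: 7.85
tool_pos: [0.5544, -0.0056, 0.0805]
tool_rot: [-147.1, 89.8, -7.5]
force: [0.6, -1.4, 10.7]
finger_gap: 0.177
```

```bash
python3 -c "
from st import *
show()"
```

```text
t 7.85 pos [ 0.5544 -0.0056  0.0805] jaw yaw 139.67 x axis [ 0.003 -0.    -1.   ] q [  -4.4   25.3   93.8   -0.    60.7 -144. ] F [ 0.57 -1.37 10.65] M [-0.07  -0.074  0.052] gap 0.177
```

Emit:
apply_moves:
  commands:
    - {"rx":0,"ry":0,"rz":0,"dx":0.0005,"dy":0,"dz":0,"jaw":0.9}
    - {"rx":0,"ry":0,"rz":0,"dx":0,"dy":0,"dz":0,"jaw":0.9}

```text
time: 8.05
tool_pos: [0.5545, -0.0056, 0.0805]
tool_rot: [-147.0, 89.8, -7.3]
force: [-0.4, -1.1, 14.7]
finger_gap: 0.176
```

Emit:
apply_moves:
  commands:
    - {"rx":0,"ry":0,"rz":0,"dx":0,"dy":0,"dz":0,"jaw":0.9}
    - {"rx":0,"ry":0,"rz":0,"dx":0,"dy":0,"dz":0,"jaw":0.9}
  squeeze: 35

```text
time: 8.25
tool_pos: [0.5545, -0.0056, 0.0805]
tool_rot: [-147.5, 89.8, -7.8]
force: [-0.9, -1.1, 14.5]
finger_gap: 0.169
```

```bash
python3 -c "
from st import *
show()"
```

```text
t 8.25 pos [ 0.5545 -0.0056  0.0805] jaw yaw 139.69 x axis [ 0.004 -0.001 -1.   ] q [  -4.4   25.3   93.8   -0.    60.6 -144. ] F [-0.92 -1.08 14.49] M [-0.015  0.305  0.179] gap 0.169
```

Emit:
apply_moves:
  commands:
    - {"rx":2,"ry":0,"rz":0,"dx":0.0002,"dy":0,"dz":0,"jaw":0.9}
    - {"rx":2,"ry":0,"rz":0,"dx":0,"dy":0,"dz":0,"jaw":0.9}
    - {"rx":2,"ry":0,"rz":0,"dx":0,"dy":0,"dz":0,"jaw":0.9}
    - {"rx":2,"ry":0,"rz":0,"dx":0,"dy":0,"dz":0,"jaw":0.9}
    - {"rx":2,"ry":0,"rz":0,"dx":0,"dy":0,"dz":0,"jaw":0.9}

```text
time: 8.75
tool_pos: [0.5546, -0.0057, 0.0805]
tool_rot: [-139.7, 89.8, -10.1]
force: [-0.6, -0.9, 17.0]
finger_gap: 0.168
```

```bash
python3 -c "
from st import *
show()"
```

```text
t 8.75 pos [ 0.5546 -0.0057  0.0805] jaw yaw 129.61 x axis [ 0.004 -0.001 -1.   ] q [  -4.4   25.3   93.8   -0.    60.6 -134. ] F [-0.63 -0.86 16.98] M [-0.147  0.312  0.182] gap 0.168
```

Emit:
apply_moves:
  commands:
    - {"rx":2,"ry":0,"rz":0,"dx":0,"dy":0,"dz":0,"jaw":0.9}
    - {"rx":2,"ry":0,"rz":0,"dx":0,"dy":0,"dz":0,"jaw":0.9}
    - {"rx":2,"ry":0,"rz":0,"dx":0,"dy":0,"dz":0,"jaw":0.9}
    - {"rx":2,"ry":0,"rz":0,"dx":0,"dy":0,"dz":0,"jaw":0.9}
    - {"rx":2,"ry":0,"rz":0,"dx":0,"dy":0,"dz":0,"jaw":0.9}
    - {"rx":2,"ry":0,"rz":0,"dx":0,"dy":0,"dz":0,"jaw":0.9}
    - {"rx":2,"ry":0,"rz":0,"dx":0,"dy":0,"dz":0,"jaw":0.9}
    - {"rx":2,"ry":0,"rz":0,"dx":0,"dy":0,"dz":0,"jaw":0.9}
    - {"rx":2,"ry":0,"rz":0,"dx":0,"dy":0,"dz":0,"jaw":0.9}
    - {"rx":2,"ry":0,"rz":0,"dx":0,"dy":0,"dz":0,"jaw":0.9}
    - {"rx":2,"ry":0,"rz":0,"dx":0,"dy":0,"dz":0,"jaw":0.9}
    - {"rx":2,"ry":0,"rz":0,"dx":0,"dy":0,"dz":0,"jaw":0.9}
    - {"rx":2,"ry":0,"rz":0,"dx":0,"dy":0,"dz":0,"jaw":0.9}

```text
time: 10.05
tool_pos: [0.5548, -0.0059, 0.0804]
tool_rot: [-117.9, 89.7, -14.3]
force: [0.1, -2.8, 15.2]
finger_gap: 0.171
```

```bash
python3 -c "
from st import *
show()"
```

```text
t 10.05 pos [ 0.5548 -0.0059  0.0804] jaw yaw 103.6 x axis [ 0.004 -0.001 -1.   ] q [-4.40e+00  2.53e+01  9.38e+01 -1.00e-01  6.06e+01 -1.08e+02] F [ 0.12 -2.83 15.16] M [-0.668 -0.014  0.208] gap 0.171
```

Emit:
apply_moves:
  commands:
    - {"rx":0,"ry":0,"rz":0,"dx":0.0004,"dy":0,"dz":0,"jaw":0.9}
    - {"rx":2,"ry":0,"rz":0,"dx":0,"dy":0,"dz":0,"jaw":0.9}
    - {"rx":2,"ry":0,"rz":0,"dx":0,"dy":0,"dz":0,"jaw":0.9}
  squeeze: 15

```text
time: 10.35
tool_pos: [0.5549, -0.006, 0.0804]
tool_rot: [-114.1, 89.7, -14.5]
force: [-1.3, -3.6, 19.2]
finger_gap: 0.174
```

```bash
python3 -c "
from st import *
show()"
```

```text
t 10.35 pos [ 0.5549 -0.006   0.0804] jaw yaw 99.61 x axis [ 0.005 -0.001 -1.   ] q [-4.40e+00  2.53e+01  9.38e+01 -1.00e-01  6.06e+01 -1.04e+02] F [-1.35 -3.63 19.17] M [-0.685  0.365  0.174] gap 0.174
```

Emit:
apply_moves:
  commands:
    - {"rx":2,"ry":0,"rz":0,"dx":0,"dy":0,"dz":0,"jaw":0.9}
    - {"rx":2,"ry":0,"rz":0,"dx":0,"dy":0,"dz":0,"jaw":0.9}

```text
time: 10.55
tool_pos: [0.5549, -0.0061, 0.0804]
tool_rot: [-111.1, 89.7, -15.5]
force: [-1.7, -3.1, 19.3]
finger_gap: 0.176
```

```bash
python3 -c "
from st import *
show()"
```

```text
t 10.55 pos [ 0.5549 -0.0061  0.0804] jaw yaw 95.6 x axis [ 0.005 -0.001 -1.   ] q [  -4.4   25.3   93.8   -0.1   60.6 -100. ] F [-1.67 -3.13 19.3 ] M [-0.801  0.313  0.192] gap 0.176
```

Emit:
apply_moves:
  commands:
    - {"rx":2,"ry":0,"rz":0,"dx":0,"dy":0,"dz":-0.0003,"jaw":0.9}
    - {"rx":2,"ry":0,"rz":0,"dx":0,"dy":0,"dz":0,"jaw":0.9}

```text
time: 10.75
tool_pos: [0.5549, -0.0062, 0.0804]
tool_rot: [-103.2, 89.7, -11.6]
force: [-1.5, -3.1, 18.8]
finger_gap: 0.176
```

```bash
python3 -c "
from st import *
show()"
```

```text
t 10.75 pos [ 0.5549 -0.0062  0.0804] jaw yaw 91.6 x axis [ 0.005 -0.001 -1.   ] q [ -4.4  25.3  93.8  -0.   60.6 -96. ] F [-1.5  -3.11 18.75] M [-0.509  0.351  0.17 ] gap 0.176
```

Emit:
apply_moves:
  commands:
    - {"rx":2,"ry":0,"rz":0,"dx":0,"dy":0,"dz":0,"jaw":0.9}
    - {"rx":2,"ry":0,"rz":0,"dx":0,"dy":0,"dz":0,"jaw":0.9}

```text
time: 10.95
tool_pos: [0.5549, -0.0062, 0.0804]
tool_rot: [-100.5, 89.7, -12.9]
force: [-2.5, -3.0, 19.5]
finger_gap: 0.178
```

```bash
python3 -c "
from st import *
show()"
```

```text
t 10.95 pos [ 0.5549 -0.0062  0.0804] jaw yaw 87.6 x axis [ 0.005 -0.001 -1.   ] q [ -4.4  25.3  93.8  -0.   60.6 -92. ] F [-2.48 -3.03 19.53] M [-0.557  0.334  0.185] gap 0.178
```

Emit:
apply_moves:
  commands:
    - {"rx":2,"ry":0,"rz":0,"dx":0,"dy":0,"dz":0,"jaw":0.9}
    - {"rx":2,"ry":0,"rz":0,"dx":0,"dy":0,"dz":0,"jaw":0.9}
  squeeze: 17

```text
time: 11.15
tool_pos: [0.5549, -0.0063, 0.0804]
tool_rot: [-97.7, 89.7, -14.1]
force: [-0.1, -2.8, 19.8]
finger_gap: 0.175
```

```bash
python3 -c "
from st import *
show()"
```

```text
t 11.15 pos [ 0.5549 -0.0063  0.0804] jaw yaw 83.6 x axis [ 0.005 -0.001 -1.   ] q [ -4.4  25.3  93.8  -0.1  60.6 -88. ] F [-0.09 -2.83 19.85] M [-0.681  0.363  0.255] gap 0.175
```

Emit:
apply_moves:
  commands:
    - {"rx":2,"ry":0,"rz":0,"dx":0,"dy":0,"dz":0,"jaw":0.9}
    - {"rx":2,"ry":0,"rz":0,"dx":0,"dy":0,"dz":0,"jaw":0.9}

```text
time: 11.35
tool_pos: [0.5549, -0.0063, 0.0804]
tool_rot: [-94.3, 89.7, -14.7]
force: [-1.2, -3.3, 19.9]
finger_gap: 0.174
```

```bash
python3 -c "
from st import *
show()"
```

```text
t 11.35 pos [ 0.5549 -0.0063  0.0804] jaw yaw 79.6 x axis [ 0.005 -0.001 -1.   ] q [ -4.4  25.3  93.8  -0.1  60.6 -84. ] F [-1.17 -3.33 19.89] M [-0.74   0.389  0.228] gap 0.174
```

Emit:
apply_moves:
  commands:
    - {"rx":2,"ry":0,"rz":0,"dx":0,"dy":0,"dz":0,"jaw":0.9}
    - {"rx":2,"ry":0,"rz":0,"dx":0,"dy":0,"dz":0,"jaw":0.9}

```text
time: 11.55
tool_pos: [0.5549, -0.0064, 0.0804]
tool_rot: [-91.7, 89.7, -16.1]
force: [-1.5, -3.6, 19.4]
finger_gap: 0.174
```

```bash
python3 -c "
from st import *
show()"
```

```text
t 11.55 pos [ 0.5549 -0.0064  0.0804] jaw yaw 75.6 x axis [ 0.005 -0.001 -1.   ] q [ -4.4  25.3  93.8  -0.1  60.6 -80. ] F [-1.53 -3.57 19.35] M [-0.861  0.355  0.216] gap 0.174
```

Emit:
apply_moves:
  commands:
    - {"rx":2,"ry":0,"rz":0,"dx":0,"dy":0,"dz":0,"jaw":0.9}
    - {"rx":2,"ry":0,"rz":0,"dx":0,"dy":0,"dz":0,"jaw":0.9}

```text
time: 11.75
tool_pos: [0.5549, -0.0064, 0.0804]
tool_rot: [-88.4, 89.7, -16.8]
force: [-2.7, -4.6, 19.3]
finger_gap: 0.179
```

```bash
python3 -c "
from st import *
show()"
```

```text
t 11.75 pos [ 0.5549 -0.0064  0.0804] jaw yaw 71.6 x axis [ 0.005 -0.001 -1.   ] q [ -4.4  25.3  93.8  -0.1  60.6 -76. ] F [-2.74 -4.55 19.25] M [-0.84   0.352  0.183] gap 0.179
```

Emit:
apply_moves:
  commands:
    - {"rx":2,"ry":0,"rz":0,"dx":0,"dy":0,"dz":-0.0004,"jaw":0.9}
    - {"rx":2,"ry":0,"rz":0,"dx":0,"dy":0,"dz":0,"jaw":0.9}

```text
time: 11.95
tool_pos: [0.5548, -0.0065, 0.0804]
tool_rot: [-78.4, 89.7, -10.8]
force: [-1.1, -2.4, 18.5]
finger_gap: 0.177
```

```bash
python3 -c "
from st import *
show()"
```

```text
t 11.95 pos [ 0.5548 -0.0065  0.0804] jaw yaw 67.6 x axis [ 0.005 -0.001 -1.   ] q [ -4.4  25.3  93.8  -0.   60.6 -72. ] F [-1.15 -2.39 18.45] M [-0.466  0.261  0.164] gap 0.177
```

Emit:
apply_moves:
  commands:
    - {"rx":2,"ry":0,"rz":0,"dx":0,"dy":0,"dz":0,"jaw":0.9}
    - {"rx":2,"ry":0,"rz":0,"dx":0,"dy":0,"dz":0,"jaw":0.9}

```text
time: 12.15
tool_pos: [0.5548, -0.0066, 0.0804]
tool_rot: [-76.3, 89.7, -12.6]
force: [-1.8, -4.0, 18.6]
finger_gap: 0.174
```

```bash
python3 -c "
from st import *
show()"
```

```text
t 12.15 pos [ 0.5548 -0.0066  0.0804] jaw yaw 63.61 x axis [ 0.005 -0.001 -1.   ] q [ -4.4  25.3  93.8  -0.   60.6 -68. ] F [-1.85 -4.   18.56] M [-0.616  0.333  0.204] gap 0.174
```

Emit:
apply_moves:
  commands:
    - {"rx":2,"ry":0,"rz":0,"dx":0,"dy":0,"dz":-0.0003,"jaw":0.9}
    - {"rx":2,"ry":0,"rz":0,"dx":0,"dy":0,"dz":0,"jaw":0.9}

```text
time: 12.35
tool_pos: [0.5547, -0.0067, 0.0804]
tool_rot: [-68.3, 89.7, -8.7]
force: [-0.4, -1.7, 19.4]
finger_gap: 0.174
```

```bash
python3 -c "
from st import *
show()"
```

```text
t 12.35 pos [ 0.5547 -0.0067  0.0804] jaw yaw 59.6 x axis [ 0.005 -0.001 -1.   ] q [ -4.5  25.3  93.8  -0.   60.6 -64.1] F [-0.36 -1.73 19.37] M [-0.313  0.079  0.211] gap 0.174
```

Emit:
apply_moves:
  commands:
    - {"rx":2,"ry":0,"rz":0,"dx":0,"dy":0,"dz":0,"jaw":0.9}
    - {"rx":2,"ry":0,"rz":0,"dx":0,"dy":0,"dz":0,"jaw":0.9}

```text
time: 12.55
tool_pos: [0.5547, -0.0067, 0.0804]
tool_rot: [-65.8, 89.7, -10.2]
force: [-0.9, -1.5, 18.8]
finger_gap: 0.175
```

```bash
python3 -c "
from st import *
show()"
```

```text
t 12.55 pos [ 0.5547 -0.0067  0.0804] jaw yaw 55.61 x axis [ 0.005 -0.001 -1.   ] q [ -4.5  25.3  93.8  -0.   60.6 -60.1] F [-0.95 -1.53 18.77] M [-0.47   0.228  0.262] gap 0.175
```

Emit:
apply_moves:
  commands:
    - {"rx":2,"ry":0,"rz":0,"dx":0,"dy":0,"dz":0,"jaw":0.9}
    - {"rx":2,"ry":0,"rz":0,"dx":0,"dy":0,"dz":0,"jaw":0.9}

```text
time: 12.75
tool_pos: [0.5547, -0.0067, 0.0804]
tool_rot: [-61.4, 89.7, -9.8]
force: [0.2, 0.1, 19.3]
finger_gap: 0.175
```

```bash
python3 -c "
from st import *
show()"
```

```text
t 12.75 pos [ 0.5547 -0.0067  0.0804] jaw yaw 51.62 x axis [ 0.005 -0.001 -1.   ] q [ -4.5  25.3  93.8  -0.   60.6 -56.1] F [ 0.2   0.06 19.29] M [-0.174  0.062  0.427] gap 0.175
```

Emit:
apply_moves:
  commands:
    - {"rx":2,"ry":0,"rz":0,"dx":0,"dy":0,"dz":0,"jaw":0.9}
    - {"rx":2,"ry":0,"rz":0,"dx":0,"dy":0,"dz":0,"jaw":0.9}

```text
time: 12.95
tool_pos: [0.5548, -0.0066, 0.0804]
tool_rot: [-56.1, 89.7, -8.5]
force: [0.2, -0.6, 18.5]
finger_gap: 0.176
```

```bash
python3 -c "
from st import *
show()"
```

```text
t 12.95 pos [ 0.5548 -0.0066  0.0804] jaw yaw 47.63 x axis [ 0.005 -0.001 -1.   ] q [ -4.4  25.3  93.8  -0.   60.6 -52.1] F [ 0.23 -0.57 18.49] M [-0.121  0.108  0.395] gap 0.176
```

Mz rose from about 0.2 to 0.43 near yaw 53, so the stop has been reached. The gap stayed the same, so the timer itself may have turned a few degrees. I'll check the tab against the earlier picture.

```bash
cat > cmp.py <<'E'
import sys
from fit import *
n=sys.argv[1]
im=np.mean([vision.snapshot('side')[:,:,::-1].astype(float) for _ in range(8)],0);np.save(f'side{n}.npy',im)
a=np.load('side0.npy');u,v=340,192
cr=lambda i:cv2.resize(i[v-10:v+10,u-10:u+10].clip(0,255).astype(np.uint8),(400,400),interpolation=cv2.INTER_CUBIC)
cv2.imwrite(f'pics/d{n}.png',np.hstack([cr(a),cr(im)]))
E
python3 cmp.py 1
```

```text
(no output)
```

View pics/d1.png

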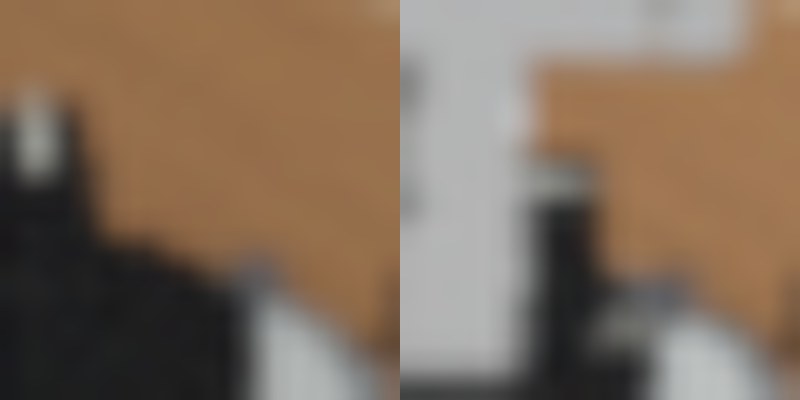

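Emit:
apply_moves:
  commands:
    - {"rx":-1,"ry":0,"rz":0,"dx":0,"dy":0,"dz":0,"jaw":0.9}
    - {"rx":-1,"ry":0,"rz":0,"dx":0,"dy":0,"dz":0,"jaw":0.9}
    - {"rx":-2,"ry":0,"rz":0,"dx":0,"dy":0,"dz":0,"jaw":0.9}
    - {"rx":-2,"ry":0,"rz":0,"dx":0,"dy":0,"dz":0,"jaw":0.9}
    - {"rx":-2,"ry":0,"rz":0,"dx":0,"dy":0,"dz":0,"jaw":0.9}
  squeeze: 28

```text
time: 13.85
tool_pos: [0.5548, -0.0065, 0.0804]
tool_rot: [-59.7, 89.7, -4.0]
force: [-0.4, -0.6, 18.8]
finger_gap: 0.169
```

```bash
python3 -c "
from st import *
show()"
```

```text
t 13.85 pos [ 0.5548 -0.0065  0.0804] jaw yaw 55.74 x axis [ 0.005 -0.    -1.   ] q [ -4.5  25.3  93.8   0.   60.6 -60.2] F [-0.4  -0.59 18.83] M [-0.015  0.055 -0.207] gap 0.169
```

Emit:
apply_moves:
  commands:
    - {"rx":-2,"ry":0,"rz":0,"dx":0,"dy":0,"dz":0,"jaw":0.9}
    - {"rx":-2,"ry":0,"rz":0,"dx":0,"dy":0,"dz":0,"jaw":0.9}
    - {"rx":-2,"ry":0,"rz":0,"dx":0,"dy":0,"dz":0,"jaw":0.9}
    - {"rx":-2,"ry":0,"rz":0,"dx":0,"dy":0,"dz":0,"jaw":0.9}
    - {"rx":-2,"ry":0,"rz":0,"dx":0,"dy":0,"dz":0,"jaw":0.9}
    - {"rx":-2,"ry":0,"rz":0,"dx":0,"dy":0,"dz":0,"jaw":0.9}
    - {"rx":-2,"ry":0,"rz":0,"dx":0,"dy":0,"dz":0,"jaw":0.9}
    - {"rx":-2,"ry":0,"rz":0,"dx":0,"dy":0,"dz":0,"jaw":0.9}

```text
time: 14.65
tool_pos: [0.5548, -0.0063, 0.0804]
tool_rot: [-72.7, 89.7, -0.9]
force: [0.3, 2.6, 18.3]
finger_gap: 0.165
```

```bash
python3 -c "
from st import *
show()"
```

```text
t 14.65 pos [ 0.5548 -0.0063  0.0804] jaw yaw 71.74 x axis [ 0.005 -0.    -1.   ] q [ -4.4  25.3  93.8   0.   60.5 -76.2] F [ 0.31  2.57 18.3 ] M [ 0.308 -0.053 -0.226] gap 0.165
```

Emit:
apply_moves:
  commands:
    - {"rx":-2,"ry":0,"rz":0,"dx":0,"dy":0,"dz":0,"jaw":0.9}
    - {"rx":-2,"ry":0,"rz":0,"dx":0,"dy":0,"dz":0,"jaw":0.9}
    - {"rx":-2,"ry":0,"rz":0,"dx":0,"dy":0,"dz":0,"jaw":0.9}
    - {"rx":-2,"ry":0,"rz":0,"dx":0,"dy":0,"dz":0,"jaw":0.9}
    - {"rx":-2,"ry":0,"rz":0,"dx":0,"dy":0,"dz":0,"jaw":0.9}
    - {"rx":-2,"ry":0,"rz":0,"dx":0,"dy":0,"dz":0,"jaw":0.9}
    - {"rx":-2,"ry":0,"rz":0,"dx":0,"dy":0,"dz":0,"jaw":0.9}
    - {"rx":-2,"ry":0,"rz":0,"dx":0,"dy":0,"dz":0,"jaw":0.9}

```text
time: 15.45
tool_pos: [0.5548, -0.0061, 0.0804]
tool_rot: [-85.1, 89.7, 2.7]
force: [-0.1, 3.0, 19.0]
finger_gap: 0.164
```

```bash
python3 -c "
from st import *
show()"
```

```text
t 15.45 pos [ 0.5548 -0.0061  0.0804] jaw yaw 87.74 x axis [ 0.005  0.    -1.   ] q [ -4.4  25.3  93.8   0.   60.5 -92.2] F [-0.07  3.01 18.96] M [ 0.548 -0.084 -0.261] gap 0.164
```

Emit:
apply_moves:
  commands:
    - {"rx":0.5,"ry":0,"rz":0,"dx":0,"dy":0,"dz":0,"jaw":0.9}
    - {"rx":0,"ry":0,"rz":0,"dx":0,"dy":0,"dz":0,"jaw":0.36}
    - {"rx":0,"ry":0,"rz":0,"dx":0,"dy":0,"dz":0,"jaw":0.36}
    - {"rx":0,"ry":0,"rz":0,"dx":0,"dy":0,"dz":0,"jaw":0.36}
    - {"rx":0,"ry":0,"rz":0,"dx":-0.002,"dy":0,"dz":0,"jaw":0.36}
    - {"rx":0,"ry":0,"rz":0,"dx":-0.01,"dy":0,"dz":0,"jaw":0.36}
    - {"rx":0,"ry":0,"rz":0,"dx":-0.03,"dy":0,"dz":0,"jaw":0.36}
    - {"rx":0,"ry":0,"rz":0,"dx":-0.04,"dy":0,"dz":0,"jaw":0.36}
    - {"rx":0,"ry":0,"rz":0,"dx":-0.04,"dy":0,"dz":0,"jaw":0.36}
    - {"rx":0,"ry":0,"rz":0,"dx":0,"dy":0,"dz":0.04,"jaw":0.36}
    - {"rx":0,"ry":0,"rz":0,"dx":0,"dy":0,"dz":0.04,"jaw":0.36}
    - {"rx":0,"ry":0,"rz":0,"dx":0,"dy":0,"dz":0.04,"jaw":0.36}
    - {"rx":0,"ry":0,"rz":0,"dx":0,"dy":0,"dz":0.04,"jaw":0.36}
    - {"rx":0,"ry":0,"rz":0,"dx":0,"dy":0,"dz":0.04,"jaw":0.36}
    - {"rx":0,"ry":0,"rz":0,"dx":0,"dy":0,"dz":0.04,"jaw":0.36}
    - {"rx":0,"ry":0,"rz":0,"dx":0,"dy":0,"dz":0.04,"jaw":0.36}

```text
time: 17.05
tool_pos: [0.5665, 0.275, 0.2004]
tool_rot: [122.3, 90.0, -150.5]
force: [-0.2, -0.5, -0.2]
finger_gap: 0.321
```

```bash
cat > ang.py <<'E'
import sys
from fit import *
n=sys.argv[1]
im=np.mean([vision.snapshot('top')[:,:,::-1].astype(float) for _ in range(10)],0);np.save(f'top{n}.npy',im)
a=np.load('top0.npy');u,v=334,185
cr=lambda i:cv2.resize(i[v-22:v+22,u-22:u+22].clip(0,255).astype(np.uint8),(400,400),interpolation=cv2.INTER_CUBIC)
cv2.imwrite(f'pics/e{n}.png',cv2.convertScaleAbs(np.hstack([cr(a),cr(im)]),alpha=1.3))
x,y,zb,h=np.load('pose.npy')[:4];zb,h=.0150,.0156
def samp(I,r,z,ang,c=(0,0)):
    P=np.c_[x+c[0]+r*np.cos(np.radians(ang)),y+c[1]+r*np.sin(np.radians(ang)),0*ang+zb+z]
    q=proj('top',P).astype(np.float32);return cv2.remap(I.mean(2).astype(np.float32),q[:,0].reshape(1,-1),q[:,1].reshape(1,-1),cv2.INTER_CUBIC)[0]
for nm,I in(('before',a),('now',im)):
    A=np.arange(-40,50,.5)
    t=np.mean([samp(I,r,.0605,A) for r in(.0385,.0405,.0425)],0)
    i=t.argmin();w=np.clip(t[i]+50-t,0,None)*(abs(A-A[i])<8)
    B=np.arange(-30,75,.5);p=np.mean([samp(I,r,.076+h,B) for r in(.012,.015,.018)],0)
    j=p.argmax();k=np.clip(p-p[j]+40,0,None)*(abs(B-B[j])<20)
    # housing centre from low-saturation mask
    g=I[v-30:v+30,u-24:u+24];m=((g.max(2)-g.min(2))/g.max(2)<.3)
    m[:8]=0;yy,xx=np.nonzero(m);print(nm,'tab',(w@A/w.sum()).round(2),t[i].round(0),'ptr',(k@B/k.sum()).round(2),p[j].round(0),'mask',m.sum(),(xx.mean()+u-24).round(2),(yy.mean()+v-30).round(2))
E
python3 ang.py 1; python3 -c "
from st import *
show()"
```

```text
before tab 3.4 86.0 ptr 50.03 106.0 mask 1101 333.57 185.32
now tab -3.2 103.0 ptr -3.81 101.0 mask 1103 333.44 185.22
t 17.55 pos [0.567  0.2724 0.2003] jaw yaw 87.1 x axis [ 0.  0. -1.] q [ 22.3  27.6  73.5  -0.   78.9 -64.8] F [ 0.53  0.45 -0.7 ] M [ 0.01  -0.076  0.019] gap 0.321
```

View pics/e1.png

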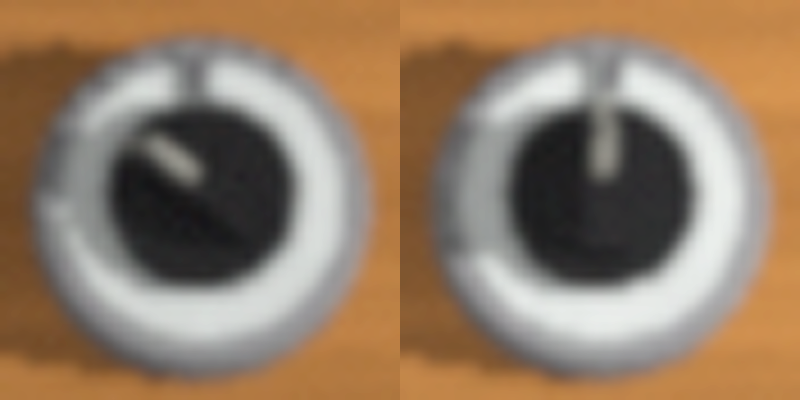

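The pointer is at -3.8° and the tab at -3.2°, so they agree to about 0.6°. But the tab's world angle went from 3.4° to -3.2°, so the timer spun about 6.6° clockwise at the stop. The centre moved less than 0.5 mm. I'll undo the spin: grip lightly without pressing, so the feet slip before the knob turns, and turn the whole timer back.

Emit:
apply_moves:
  commands:
    - {"rx":0,"ry":0,"rz":0,"dx":0,"dy":0,"dz":-0.04,"jaw":0.36}
    - {"rx":0,"ry":0,"rz":0,"dx":0,"dy":0,"dz":-0.04,"jaw":0.36}
    - {"rx":0,"ry":0,"rz":0,"dx":0,"dy":0,"dz":-0.04,"jaw":0.36}
    - {"rx":0,"ry":0,"rz":0,"dx":0,"dy":0,"dz":-0.04,"jaw":0.36}
    - {"rx":0,"ry":0,"rz":0,"dx":0,"dy":0,"dz":-0.04,"jaw":0.36}
    - {"rx":0,"ry":0,"rz":0,"dx":0,"dy":0,"dz":-0.04,"jaw":0.36}
    - {"rx":0,"ry":0,"rz":0,"dx":0,"dy":0,"dz":-0.04,"jaw":0.36}
    - {"rx":0,"ry":0,"rz":0,"dx":0,"dy":0,"dz":0,"jaw":0.36}
    - {"rx":0,"ry":0,"rz":0,"dx":0.035,"dy":0,"dz":0,"jaw":0.36}
    - {"rx":0,"ry":0,"rz":0,"dx":0.03,"dy":0,"dz":0,"jaw":0.36}
    - {"rx":0,"ry":0,"rz":0,"dx":0,"dy":0,"dz":0,"jaw":0.36}
    - {"rx":0,"ry":0,"rz":0,"dx":0,"dy":0,"dz":0,"jaw":0.36}
  squeeze: 3

```text
time: 18.75
tool_pos: [0.5532, -0.0061, 0.1359]
tool_rot: [-38.7, 90.0, 48.5]
force: [0.1, 0.4, 0.3]
finger_gap: 0.315
```

```bash
python3 -c "
from st import *
show([.5548,-.0061,.0825])"
```

```text
t 18.75 pos [ 0.5532 -0.0061  0.1359] jaw yaw 87.18 x axis [ 0.  0. -1.] q [ -4.4  21.4  91.2   0.   67.4 -91.6] F [0.07 0.38 0.29] M [-0.038 -0.033  0.008] gap 0.315
tool delta [ 0.0534 -0.0016  0.0001]
```

Emit:
apply_moves:
  commands:
    - {"rx":0,"ry":0,"rz":0,"dx":0.02,"dy":-0.0015,"dz":0,"jaw":0.36}
    - {"rx":0,"ry":0,"rz":0,"dx":0.02,"dy":0,"dz":0,"jaw":0.36}
    - {"rx":0,"ry":0,"rz":0,"dx":0.01,"dy":0,"dz":0,"jaw":0.36}
    - {"rx":0,"ry":0,"rz":0,"dx":0.003,"dy":0,"dz":0,"jaw":0.36}
    - {"rx":0,"ry":0,"rz":0,"dx":0,"dy":0,"dz":0,"jaw":0.5}
    - {"rx":0,"ry":0,"rz":0,"dx":0,"dy":0,"dz":0,"jaw":0.6}
    - {"rx":0,"ry":0,"rz":0,"dx":0,"dy":0,"dz":0,"jaw":0.7}
    - {"rx":0,"ry":0,"rz":0,"dx":0,"dy":0,"dz":0,"jaw":0.7}
  squeeze: 3

```text
time: 19.55
tool_pos: [0.555, -0.0062, 0.0829]
tool_rot: [-77.7, 89.9, 9.4]
force: [0.3, 2.0, 3.8]
finger_gap: 0.175
```

```bash
python3 -c "
from st import *
show()"
```

```text
t 19.55 pos [ 0.555  -0.0062  0.0829] jaw yaw 87.17 x axis [ 0.002  0.    -1.   ] q [ -4.4  25.2  93.5   0.   61.1 -91.6] F [0.29 1.98 3.84] M [ 0.517  0.029 -0.007] gap 0.175
```

Emit:
apply_moves:
  commands:
    - {"rx":0,"ry":0,"rz":0,"dx":0,"dy":0,"dz":0,"jaw":0.9}
    - {"rx":-1.1,"ry":0,"rz":0,"dx":0,"dy":0,"dz":0,"jaw":0.9}
    - {"rx":-1.1,"ry":0,"rz":0,"dx":0,"dy":0,"dz":0,"jaw":0.9}
    - {"rx":-1.1,"ry":0,"rz":0,"dx":0,"dy":0,"dz":0,"jaw":0.9}
  squeeze: 9

```text
time: 19.95
tool_pos: [0.5551, -0.0064, 0.083]
tool_rot: [-92.4, 89.9, -1.9]
force: [-0.7, 0.5, 6.9]
finger_gap: 0.172
```

```bash
python3 -c "
from st import *
show()"
```

```text
t 19.95 pos [ 0.5551 -0.0064  0.083 ] jaw yaw 90.51 x axis [ 0.002 -0.    -1.   ] q [ -4.4  25.2  93.5   0.   61.1 -95. ] F [-0.67  0.49  6.94] M [ 0.144  0.032 -0.141] gap 0.172
```

Emit:
apply_moves:
  commands:
    - {"rx":0,"ry":0,"rz":0,"dx":-0.0007,"dy":0,"dz":0,"jaw":0.9}
    - {"rx":-1.1,"ry":0,"rz":0,"dx":0,"dy":0,"dz":0,"jaw":0.9}

```text
time: 20.15
tool_pos: [0.5546, -0.0065, 0.083]
tool_rot: [-116.2, 90.0, -24.6]
force: [-0.6, 0.6, 2.6]
finger_gap: 0.169
```

```bash
python3 -c "
from st import *
show()"
```

```text
t 20.15 pos [ 0.5546 -0.0065  0.083 ] jaw yaw 91.58 x axis [ 0. -0. -1.] q [ -4.5  25.2  93.5  -0.   61.2 -96. ] F [-0.56  0.55  2.55] M [ 0.023 -0.009 -0.122] gap 0.169
```

Emit:
apply_moves:
  commands:
    - {"rx":-1.1,"ry":0,"rz":0,"dx":0,"dy":0,"dz":0,"jaw":0.9}
    - {"rx":-1.1,"ry":0,"rz":0,"dx":0,"dy":0,"dz":0,"jaw":0.9}
    - {"rx":0,"ry":0,"rz":0,"dx":0,"dy":0,"dz":0,"jaw":0.36}
    - {"rx":0,"ry":0,"rz":0,"dx":0,"dy":0,"dz":0,"jaw":0.36}
    - {"rx":0,"ry":0,"rz":0,"dx":-0.002,"dy":0,"dz":0,"jaw":0.36}
    - {"rx":0,"ry":0,"rz":0,"dx":-0.01,"dy":0,"dz":0,"jaw":0.36}
    - {"rx":0,"ry":0,"rz":0,"dx":-0.03,"dy":0,"dz":0,"jaw":0.36}
    - {"rx":0,"ry":0,"rz":0,"dx":-0.04,"dy":0,"dz":0,"jaw":0.36}
    - {"rx":0,"ry":0,"rz":0,"dx":-0.04,"dy":0,"dz":0,"jaw":0.36}
    - {"rx":0,"ry":0,"rz":0,"dx":0,"dy":0,"dz":0.04,"jaw":0.36}
    - {"rx":0,"ry":0,"rz":0,"dx":0,"dy":0,"dz":0.04,"jaw":0.36}
    - {"rx":0,"ry":0,"rz":0,"dx":0,"dy":0,"dz":0.04,"jaw":0.36}
    - {"rx":0,"ry":0,"rz":0,"dx":0,"dy":0,"dz":0.04,"jaw":0.36}
    - {"rx":0,"ry":0,"rz":0,"dx":0,"dy":0,"dz":0.04,"jaw":0.36}
    - {"rx":0,"ry":0,"rz":0,"dx":0,"dy":0,"dz":0.04,"jaw":0.36}
    - {"rx":0,"ry":0,"rz":0,"dx":0,"dy":0,"dz":0.04,"jaw":0.36}
    - {"rx":0,"ry":0,"rz":0,"dx":0,"dy":0,"dz":0,"jaw":0.36}

```text
time: 21.85
tool_pos: [0.5351, 0.2768, 0.2052]
tool_rot: [-7.0, 90.0, 86.9]
force: [0.4, -0.8, 0.4]
finger_gap: 0.318
```

```bash
python3 ang.py 2; python3 -c "
from st import *
show()"
```

```text
before tab 3.4 86.0 ptr 50.03 106.0 mask 1101 333.57 185.32
now tab 2.72 99.0 ptr 2.1 117.0 mask 1107 333.65 185.46
t 22.35 pos [0.5363 0.2724 0.2049] jaw yaw 93.72 x axis [ 0.  0. -1.] q [ 23.4  23.8  78.3   0.   77.9 -70.3] F [ 0.49 -0.25 -0.97] M [ 0.029 -0.01  -0.006] gap 0.322
```

View pics/e2.png

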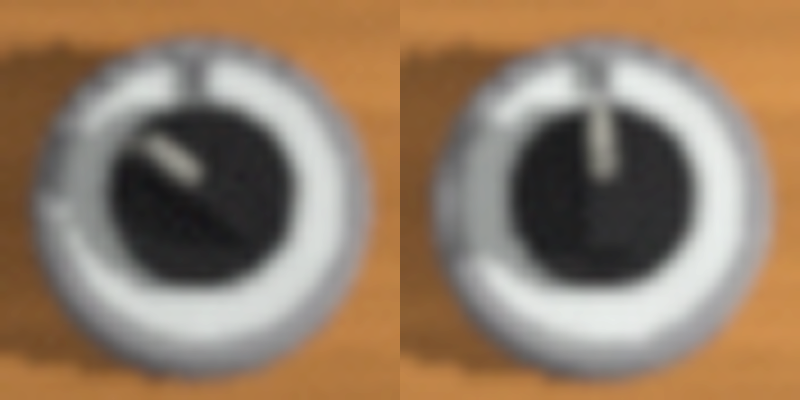

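The timer is back near its original orientation: the tab reads 2.7° against 3.4° originally, and the centre shift is about 0.1 px. The pointer reads 2.1°, in line with the tab, and the robot is clear.

```bash
python3 -c "
from rig import hand_in
print(hand_in())"
```

```text
the job is handed in; nothing more can be done
None
```

I wound the grey timer's knob clockwise to its stop and turned it back until the pointer met the tab. I then let go, moved clear and handed the job in at about 22 s.

- **Stop:** The twist I measured rose from about 0.2 to 0.43 N m after roughly 86° of turning, which is how I recognised the stop.
- **Push:** It stayed below about 20 N in every reading I took.
- **Spin at the stop:** The timer did spin about 6.6° clockwise when the knob reached the stop, which you had asked to avoid. I gripped the bar lightly, with little push, and turned the whole timer back.
- **Last check:** In the final top picture the pointer is at 2.1° and the tab at 2.7°, so they agree to within about 1°. The tab is within about 0.7° of where it started, and the timer's centre moved less than about 0.5 mm.
- **Not fully explained:** During the turn-back, fingertip contact came about 2 mm higher than before, with up to 7 N of push. I eased off, and the knob's setting still matched the tab afterwards.
- **Other items:** I didn't measure the other things on the bench again at the end. The arm passed well above them.

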